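# Put the screwdrivers away by length and shut the tool drawer

## Task

The repair job is over: lay the long screwdriver in the long row of the open tool drawer and the short screwdriver in the short row, each straight along its row and flat on the drawer floor. Then push the drawer fully home, gently and without slamming it. Do not disturb the jam jar, the mug or the tape measure.

Things in the scene. Friction and masses are not known exactly. Their poses are not given: they have to be found in the camera images.
- screwdriver_long: Long screwdriver with a red and dark handle, 198 mm long, lying on the worktop; handle 98 mm long, 26 wide, 24 high, shaft 6 mm thick. Origin under the middle of its length, at its underside; x runs from the handle (x -99 to -1 mm) to the tip (x +99 mm); z up. Good grip: across the handle at x -40 mm.
- screwdriver_short: Short screwdriver of like make, red and black handle, 122 mm long, lying on the worktop; handle 70 mm long (x -61 to +9 mm), 26 wide, 24 high, shaft 6 mm thick to x +61 mm. Origin under the middle of its length, at its underside; z up. Good grip: across the handle at x -20 mm.
- cabinet: Low one-drawer wooden tool cabinet standing on the worktop, fixed; 240 deep (x), 200 wide (y), 66 mm high. Origin at the centre of its underside; its -x axis points out of its front towards the robot, the way the drawer opens; the cabinet's front face is at x -120 mm.
- drawer (a joint): Drawer position in m: 0 fully shut, 0.225 fully open; starts nearly fully open. Slides along the cabinet's x axis; takes about 2 to 5 N to push. Inside 225 x 170 mm; side walls reach z 47 mm; blue front panel 200 wide, 15 mm thick, z 5 to 63 mm. A divider 6 mm thick and 22 mm high runs down the middle from front to back.
- long_row (a point): Centre of the floor of the long row (the left one seen from the robot, +y side): 225 mm long (x), 82 mm wide (y), cork floor at this point's height, 16 mm above the worktop. Moves with the drawer; axes as the cabinet's.
- short_row (a point): Centre of the floor of the short row (the right one, -y side): 145 mm long (x), 82 mm wide (y), closed off at its far end by a 22 mm high crosswall, behind which is an empty pocket not to be used. Cork floor at this point's height. Moves with the drawer; axes as the cabinet's.
- drawer_pull (a point): Middle of the steel bar pull on the drawer front: bar 72 mm long along y, 9 mm thick, 20 mm in front of the panel, 42 mm above the worktop. Moves with the drawer.
- jam_jar: Bystander: jam jar with a white lid, 65 mm wide, 94 mm high, standing loose on top of the cabinet. Origin at the centre of its underside.
- mug: Bystander: cream mug, 82 mm wide (120 with handle), 94 mm high, standing loose on the worktop. Origin at the centre of its underside.
- tape_measure: Bystander: yellow pocket tape measure, 32 x 88 x 64 mm, standing loose on the worktop. Origin at the centre of its underside.
Mind the look-alikes: they are no part of the job. Of the things that look like the screwdriver_short, the larger one is meant.

How it is judged:
By the outcome, as a careful person would: the job done as asked, in the order asked, and still so for the second after the job is handed in, with the robot touching nothing.
It also fails if it takes over 59 s, if anything falls off the work surface, if the arm or the gripper's body presses on something with over 40 N, if the wrist force passes 120 N, or if a joint passes its speed limit or range.

## Robot

A 6-joint arm with a two-finger parallel gripper is mounted at the origin on a cart in front of the work surface, level with it; the furniture and walls round the work are solid. World frame = base frame: x ahead of the robot, y to its left, z up, the work surface at z = 0. Lengths are in m, angles in rad, forces in N, time in s.
With the tool pointing down it reaches from about 0.35 to 0.85 m from the base axis. Payload 8.1 kg.
Tool frame: the origin (TCP) lies on the mounting face of the last link; the fingertips stand 173 mm ahead of it and the grasp point (between the pads) lies 155 mm ahead of it; z points along the fingers, y is the direction in which the jaws open and shut (so a half turn about z gives the same grasp; the last joint's range is limited). The gripper opens to 85 mm and grips with 20 to 120 N. Pads are 22 mm wide; open, the fingers measure 114 mm over their backs; the gripper's body (76 mm by 85 mm) begins 54 mm behind the grasp point. The pads swing forward as they close: fully open they stand 13 mm farther back than shut.
Start: joints at [-1.427, 0.13, 1.488, -0, 1.523, -0.085], TCP at [0.136, -0.584, 0.405] pointing down, gripper open.
Joint ranges: [-2.96, 2.96], [-0.89, 2.26], [0.02, 2.5], [-1.34, 4.48], [0, 2.73], [-2.66, 2.66]. Speed limits (rad/s): [2.39, 2.39, 2.79, 3.14, 3.14, 3.14].

## Interface

Orientations are given as a unit quaternion [x, y, z, w].
In Python, from rig import manip gives the robot as it stands.
- The arm moves only by the tool play_rows, never from a script. Its argument "series" is a list of rows, each a list of 6 numbers: the shift along the tool's x, y, z in cm, then the turn, a rotation vector about the tool's x, y, z in degrees. A call has 1 to 10 rows; each row is the pose to reach, as a shift and turn from the pose commanded when the call began, along the tool's axes at that moment; what a row does not reach only later rows make up. A row lasts 1/12 s, in which the tool goes at most 41.7 mm and 7.16 degrees, less where a joint would pass 70% of its speed; a pose out of reach is approached as far as the arm can. A call with a gripper value outside its range is refused whole. "fingers" is the finger opening in cm, from 0 to 8.54, set as the call begins (left out, the last holds). The fingers move at their own pace and stop on an object; "force" is the grip in N (left out, the last holds). Time passes only in rows, so rows that repeat a pose let the fingers close. It gives the time, the measured TCP pose, the force and the opening at its end, in the units of the state.
- manip.get_obs(): the state, without advancing time (a new reading comes with each control period).
- manip.get_image(name): name is "scene" or "top"; returns a dict with "img" (400x640x3 uint8, red, green, blue), "fovy" (degrees; the focal length in pixels is half the picture's height over the tangent of half this angle, whatever the lens; pixels are square), "cx", "cy" (the principal point, pixels), "pose" (4x4, takes a point from camera to world coordinates). Camera axes: x right, y up, looking along -z (the intrinsics and any distortion apply to the point x, -y, -z); pixel columns grow to the right and rows downward; lengths in m; the calibration is good to about 2 mm. A picture is of the moment at which its call begins. There is no depth.
- manip.finish_job(): hands the job in, once; it reports no verdict.
Trained networks look in the newest picture that a camera, given by its name, has taken for a name from the list of things; names that differ only in an ending like _2 or _b are one class to them, and where a whole thing is asked for, a point or a joint stands for the part that bears it (a point fixed in the world has none). Each returns a list of dicts, best first, with "confidence" (0 to 1); they miss things now and then, are a little off and sometimes report something else, mostly with a low value. They report only what shows in the picture. A call takes as long as a camera call. They do not tell look-alikes from the thing itself.
- manip.boxes_of(camera, target): "location" ([x, y, z] in m, in world coordinates, good to about 4 mm: the middle of the surface that is visible of it).
- manip.masks_of(camera, target): "mask" (400x640 bool, what is visible of it).
- manip.spot_point(camera, target): "location" ([x, y, z] in m, in world coordinates, good to about 4 mm: a listed point, or the origin of a listed thing).
The state is a dict: "clock": time; "qpos": joint angles; "qd": joint speeds; "joint_torque": joint torques, N m; "position": TCP position; "eef_rot": TCP orientation; "force": force on the tool from outside, world axes, zero at the start; "ft_torque": the same for the moment, N m; "opening": finger opening in m.
Only numpy, scipy, OpenCV 4.12 (cv2) and the standard library are available. Lean on these libraries where they do the work, as an engineer would, in place of code of your own. Each camera call takes 0.05 s, during which the arm holds its last target. There are 200 camera calls.

## Working session

There is one attempt and no reset: what is moved stays moved. The work goes in short steps, Python scripts to look and compute and a tool call to move; the robot and the scene stay as the last step left them, time stands still between calls to the robot, and variables do not carry over. Pictures are saved under pics/ and viewed, about 8 in all and at most 12, crops included, and the job is handed in when it is done.

Besides the shell and the picture viewer there is one more tool, called after ">>>" as a command line: name --pt "numbers of a row" for each row, then --argument value for the rest. play_rows: Moves the arm, as the interface text tells. Its arguments: {"type":"object","properties":{"series":{"type":"array","items":{"type":"array","items":{"type":"number"}}},"fingers":{"type":"number"},"force":{"type":"number"}},"required":["series"]}

```bash
mkdir -p pics; ls; cat > h.py <<'E'
import numpy as np, cv2
from rig import manip
def save(cam,name):
    d=manip.get_image(cam); cv2.imwrite('pics/'+name,d['img'][:,:,::-1]); return d
def ray(d,u,v):
    f=200/np.tan(np.radians(d['fovy'])/2); P=np.array(d['pose'])
    r=P[:3,:3]@np.array([(u-d['cx'])/f,-(v-d['cy'])/f,-1]); return P[:3,3],r
def pix(d,u,v,z):
    o,r=ray(d,u,v); return o+r*(z-o[2])/r[2]
E
python3 - <<'E'
from h import *
for c in('scene','top'):
    d=save(c,c+'0.png'); print(c,{k:v for k,v in d.items() if k not in('img',)})
    for t in ['screwdriver_long','screwdriver_short','cabinet','drawer','long_row','short_row','drawer_pull','jam_jar','mug','tape_measure']:
        print(t,[(np.round(r['location'],3).tolist(),round(r['confidence'],2)) for r in manip.spot_point(c,t)] if t!='drawer' else '')
print(manip.get_obs())
E
```

```text
pics
scene {'fovy': 45.2491703764596, 'cx': 324.1835662771813, 'cy': 203.98944456696904, 'pose': array([[-0.43777474,  0.7552549 , -0.48779434, -0.09743516],
       [-0.89904084, -0.3623661 ,  0.24579744,  0.48537059],
       [ 0.00887958,  0.54615094,  0.83763972,  1.13973731],
       [ 0.        ,  0.        ,  0.        ,  1.        ]])}
screwdriver_long [([0.496, 0.018, -0.002], 0.87)]
screwdriver_short [([0.506, 0.386, 0.002], 0.64), ([0.263, 0.405, 0.0], 0.46)]
cabinet [([0.782, 0.202, -0.002], 0.9)]
drawer 
long_row [([0.508, 0.382, 0.001], 0.73), ([0.547, 0.242, 0.016], 0.56)]
short_row [([0.509, 0.152, 0.018], 0.98)]
drawer_pull [([0.402, 0.195, 0.044], 0.94), ([0.752, 0.2, 0.064], 0.52)]
jam_jar [([0.749, 0.196, 0.066], 0.61)]
mug [([0.772, -0.068, -0.001], 0.76)]
tape_measure [([0.696, 0.426, -0.001], 0.72), ([0.508, 0.153, 0.019], 0.59)]
top {'fovy': 45.04747624667271, 'cx': 321.5811158535307, 'cy': 200.66993706993787, 'pose': array([[-0.02199262,  0.99012389, -0.13845938,  0.35898369],
       [-0.99972543, -0.02065971,  0.01105671,  0.19151729],
       [ 0.00808698,  0.1
[... 521 characters left out ...]
e [([0.699, 0.424, 0.002], 0.71)]
{'clock': 1.0, 'qpos': array([-1.42739995e+00,  1.30408161e-01,  1.48823325e+00,  1.64756669e-05,
        1.52301719e+00, -8.53918513e-02]), 'qd': array([0.00026099, 0.00049731, 0.0011783 , 0.00023743, 0.00029224,
       0.00036551]), 'joint_torque': array([-1.03629813e-03, -5.69326937e+01, -5.00868416e+01, -2.02319334e-04,
        1.32908532e-03, -5.54883286e-06]), 'position': array([ 0.13610725, -0.58435242,  0.40466906]), 'eef_rot': array([ 9.93464170e-01,  1.14144390e-01,  7.26870553e-06, -3.32010535e-05]), 'force': array([-0.12136652,  0.67373567, -0.82887513]), 'ft_torque': array([ 0.03774801, -0.011597  ,  0.0414987 ]), 'opening': 0.08536335269665214}
```

View pics/top0.png

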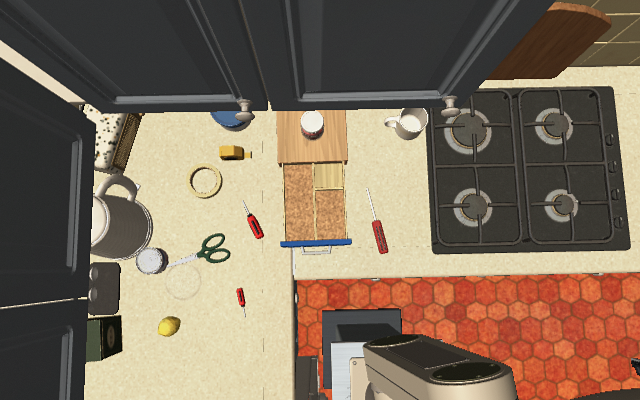

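View pics/scene0.png

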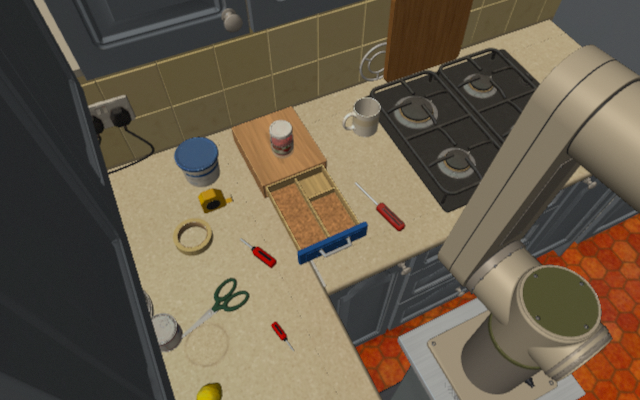

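Top view: long screwdriver about (377,222), with the drawer at (315,200). There are two short candidates: A at (253,220) and B at (241,297). A looks larger, so it fits "the larger one". I'll measure both and confirm A in an enlarged crop.

```bash
python3 - <<'E'
from h import *
for c in('top','scene'):
    d=manip.get_image(c)
    for t in ['screwdriver_long','screwdriver_short']:
        for r in manip.masks_of(c,t):
            v,u=np.nonzero(r['mask'])
            if len(u)<20: continue
            P=np.array([pix(d,a,b,0.01)[:2] for a,b in zip(u,v)])
            m=P.mean(0); w=np.linalg.svd(P-m,full_matrices=False)[2][0]; s=(P-m)@w
            print(c,t,round(r['confidence'],2),'px',u.mean().round(),v.mean().round(),'len',(np.ptp(s)*1e3).round(),'ends',(m+w*s.min()).round(4),(m+w*s.max()).round(4),'ang',np.degrees(np.arctan2(w[1],w[0])).round(1))
            g=d['img'].astype(int)
            red=r['mask']&(g[...,0]>1.6*g[...,1])&(g[...,0]>90)
            v,u=np.nonzero(red); 
            if len(u)>5: print('   red centroid',pix(d,u.mean(),v.mean(),0.015)[:2].round(4))
    if c=='top':
        cr=d['img'][190:330,210:400,::-1]; cv2.imwrite('pics/crop1.png',cv2.resize(cr,None,fx=4,fy=4,interpolation=cv2.INTER_CUBIC))
    # drawer edges: blue front panel
    g=d['img'].astype(int); b=(g[...,2]>1.8*g[...,0])&(g[...,2]>80)&(g[...,2]>1.3*g[...,1]); b[:, :270]=0
    v,u=np.nonzero(b); P=np.array([pix(d,a,e,0.05)[:2] for a,e in zip(u,v)]);P=P[np.abs(P[:,0]-.42)<.05]; m=P.mean(0);w=np.linalg.svd(P-m,full_matrices=False)[2][0];print('panel',m,w,P.min(0),P.max(0))
E
```

```text
top screwdriver_long 0.82 px 379.0 233.0 len 185.0 ends [0.5772 0.039 ] [ 0.3967 -0.0006] ang -167.6
   red centroid [0.4463 0.0114]
top screwdriver_long 0.26 px 313.0 182.0 len 431.0 ends [0.8311 0.205 ] [0.4002 0.1948] ang -178.6
top screwdriver_short 0.54 px 240.0 296.0 len 47.0 ends [0.3058 0.4175] [0.26   0.4068] ang -166.9
   red centroid [0.2847 0.4125]
top screwdriver_short 0.53 px 253.0 223.0 len 118.0 ends [0.5575 0.4067] [0.4508 0.3556] ang -154.4
   red centroid [0.482  0.3714]
panel [0.43021865 0.19549794] [-0.01803893  0.99983729] [0.42173668 0.09634342] [0.4389705  0.29558753]
scene screwdriver_long 0.58 px 390.0 215.0 len 107.0 ends [0.5016 0.0183] [ 0.3971 -0.005 ] ang -167.4
   red centroid [0.4443 0.0107]
scene screwdriver_short 0.66 px 264.0 256.0 len 105.0 ends [0.5423 0.394 ] [0.4462 0.3506] ang -155.7
   red centroid [0.4787 0.3695]
scene screwdriver_short 0.61 px 279.0 330.0 len 55.0 ends [0.3077 0.4137] [0.2534 0.4049] ang -170.8
   red centroid [0.2808 0.411 ]
panel [0.4307198  0.19555797] [-0.02874965  0.99958664] [0.40370895 0.09214821] [0.44138592 0.29877481]
```

View pics/crop1.png

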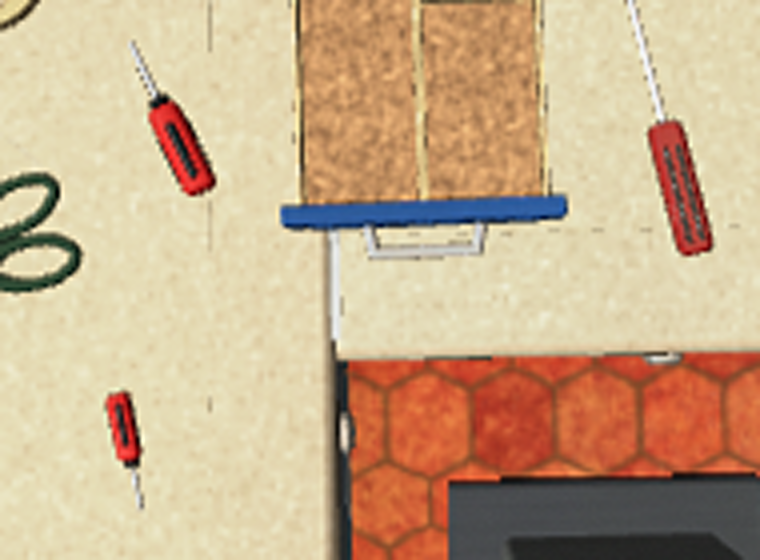

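The crop shows A at crop (180,140) about twice the size of B at (125,430): 118 mm against 47–55 mm measured. A is the one meant. Now to the long screwdriver.

>>> play_rows --pt "22.3 -25.5 0 0 0 0" --pt "22.3 -25.5 0 0 0 0" --pt "22.3 -25.5 0 0 0 0" --pt "22.3 -25.5 0 0 0 0" --pt "22.3 -25.5 0 0 0 0" --pt "22.3 -25.5 0 0 0 0" --pt "22.3 -25.5 0 0 0 0" --pt "22.3 -25.5 0 0 0 0" --pt "22.3 -25.5 0 0 0 0" --fingers 5.5 --force 40

```text
clock: 2.05
position: [0.2975, -0.281, 0.4049]
eef_rot: [0.993, 0.116, 0.001, -0.001]
force: [-0.3, -0.3, 0.9]
opening: 0.0549
```

>>> play_rows --pt "22.3 -25.4 15 0 0 0.7" --pt "22.3 -25.4 15 0 0 0.7" --pt "22.3 -25.4 15 0 0 0.7" --pt "22.3 -25.4 15 0 0 0.7" --pt "22.3 -25.4 15 0 0 0.7" --pt "22.3 -25.4 15 0 0 0.7" --pt "22.3 -25.4 15 0 0 0.7" --pt "22.3 -25.4 15 0 0 0.7" --pt "22.3 -25.4 15 0 0 0.7" --pt "22.3 -25.4 15 0 0 0.7"

```text
clock: 2.88
position: [0.4553, 0.0168, 0.2514]
eef_rot: [0.994, 0.11, -0.002, -0.001]
force: [0.5, 0.1, -0.5]
opening: 0.055
```

```bash
cat >> h.py <<'E'
def state():
    o=manip.get_obs(); q=o['eef_rot']; from scipy.spatial.transform import Rotation as R
    M=R.from_quat(q).as_matrix(); a=np.degrees(np.arctan2(M[1,0],M[0,0]))
    print('t',round(o['clock'],2),'p',o['position'].round(4),'a',a.round(2),'tilt',M[2,2].round(5),'F',np.round(o['force'],1),'op',round(o['opening'],4)); return o,M,a
def go(x,y,z,ang):
    o,M,a=state(); print('shift cm',(M.T@(np.array([x,y,z])-o['position'])*100).round(2),'turn z',round(a-ang,2))
E
python3 - <<'E'
from h import *
go(.455,.013,.176,12.4)
d=save('scene','s1.png')
cv2.imwrite('pics/crop2.png',cv2.resize(d['img'][130:270,300:480,::-1],None,fx=4,fy=4,interpolation=cv2.INTER_CUBIC))
E
```

```text
t 2.88 p [0.4553 0.0168 0.2514] a 12.63 tilt -0.99999 F [ 0.5  0.1 -0.5] op 0.055
shift cm [-0.09  0.39  7.54] turn z 0.23
```

View pics/crop2.png

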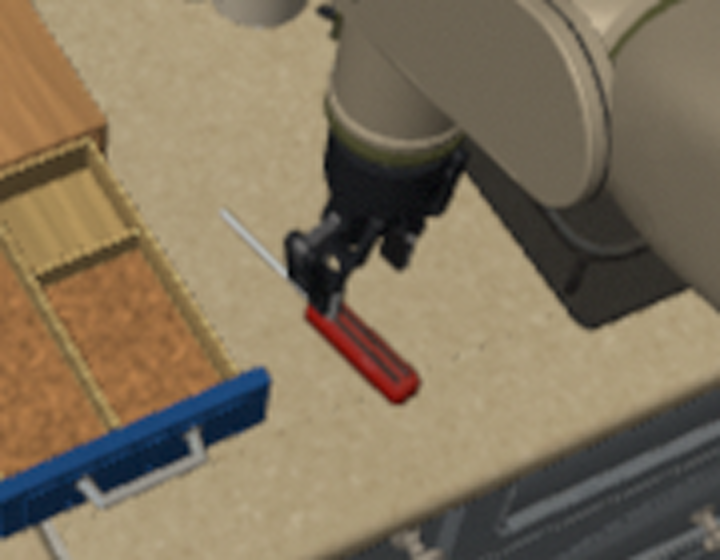

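The gripper is lined up over the handle at crop (360,350). Now descend, close and lift.

>>> play_rows --pt "0 0.4 2 0 0 0" --pt "0 0.4 4 0 0 0" --pt "0 0.4 5.5 0 0 0" --pt "0 0.4 6.7 0 0 0" --pt "0 0.4 7.5 0 0 0" --pt "0 0.4 7.5 0 0 0" --pt "0 0.4 7.5 0 0 0"

```text
clock: 3.52
position: [0.4559, 0.008, 0.1801]
eef_rot: [0.994, 0.108, 0.0, 0.0]
force: [0.0, -0.4, 0.4]
opening: 0.055
```

>>> play_rows --pt "0 0 0 0 0 0" --pt "0 0 0 0 0 0" --pt "0 0 0 0 0 0" --pt "0 0 0 0 0 0" --pt "0 0 0 0 0 0" --pt "0 0 0 0 0 0" --fingers 0.5 --force 45

```text
clock: 4.02
position: [0.4567, 0.0085, 0.181]
eef_rot: [0.994, 0.108, 0.001, 0.0]
force: [-0.9, -0.6, 7.0]
opening: 0.0241
```

>>> play_rows --pt "0 0 -2 0 0 0" --pt "0 0 -5 0 0 0" --pt "0 0 -9 0 0 0" --pt "0 0 -10 0 0 0" --pt "0 0 -10 0 0 0" --pt "0 0 -10 0 0 0"

```text
clock: 4.52
position: [0.4562, 0.0086, 0.2804]
eef_rot: [0.994, 0.108, 0.001, 0.0]
force: [0.8, 0.1, -2.2]
opening: 0.0248
```

```bash
python3 - <<'E'
from h import *
go(.51,.243,.29,1.1)
d=save('scene','s2.png')
cv2.imwrite('pics/crop3.png',cv2.resize(d['img'][90:270,260:480,::-1],None,fx=3,fy=3,interpolation=cv2.INTER_CUBIC))
for c in('scene','top'):
  if c=='top': d=manip.get_image('top')
  for t in('screwdriver_long','long_row','short_row'):
    print(c,t,[(np.round(r['location'],3).tolist(),round(r['confidence'],2)) for r in manip.spot_point(c,t)])
E
```

```text
t 4.52 p [0.4562 0.0086 0.2804] a 12.41 tilt -1.0 F [ 0.8  0.1 -2.2] op 0.0248
shift cm [ 10.29 -21.73  -0.95] turn z 11.31
scene screwdriver_long [([0.496, 0.015, 0.095], 0.58)]
scene long_row [([0.543, 0.244, 0.014], 0.85)]
scene short_row [([0.507, 0.156, 0.022], 0.78)]
top screwdriver_long []
top long_row [([0.549, 0.246, 0.017], 0.58)]
top short_row [([0.509, 0.153, 0.014], 0.64)]
```

View pics/crop3.png

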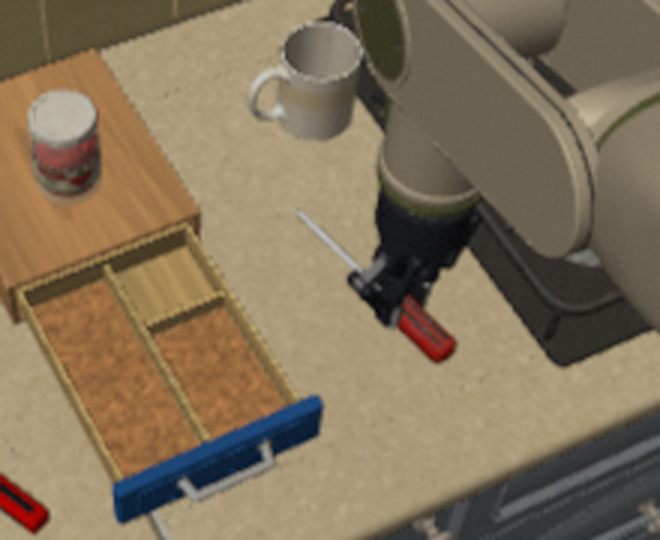

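The long screwdriver is held level (crop 400,300) and the drawer is clear. Carry it over the long row.

>>> play_rows --pt "2 -4 -1 0 0 3" --pt "4 -7.5 -1 0 0 7" --pt "5.5 -11.5 -1 0 0 11.3" --pt "7 -15 -1 0 0 11.3" --pt "8.5 -18.5 -1 0 0 11.3" --pt "9.8 -21 -1 0 0 11.3" --pt "10.2 -21.7 -1 0 0 11.3" --pt "10.2 -21.7 -1 0 0 11.3" --pt "10.2 -21.7 -1 0 0 11.3" --pt "10.2 -21.7 -1 0 0 11.3"

```text
clock: 5.75
position: [0.5087, 0.2413, 0.2892]
eef_rot: [1.0, 0.009, -0.001, 0.0]
force: [0.5, -0.0, -0.4]
opening: 0.025
```

```bash
python3 - <<'E'
from h import *
go(.509,.242,.198,1.1)
d=save('top','t2.png'); 
cv2.imwrite('pics/crop4.png',cv2.resize(d['img'][140:270,230:420,::-1],None,fx=4,fy=4,interpolation=cv2.INTER_CUBIC))
print([(np.round(r['location'],3).tolist(),round(r['confidence'],2)) for c in('top','scene') for r in (manip.get_image(c) and manip.spot_point(c,'screwdriver_long'))])
E
```

```text
t 5.75 p [0.5087 0.2413 0.2892] a 1.07 tilt -1.0 F [ 0.5 -0.  -0.4] op 0.025
shift cm [ 0.04 -0.08  9.12] turn z -0.03
[([0.547, 0.242, 0.104], 0.51)]
```

View pics/crop4.png

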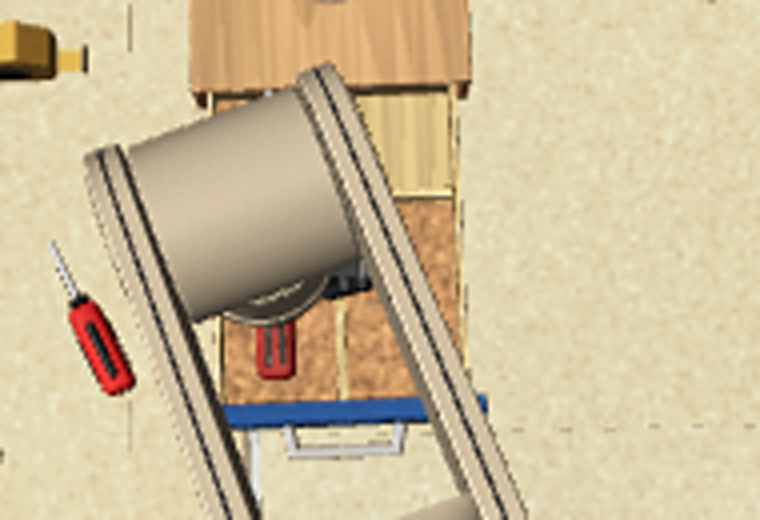

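The handle at crop (275,345) lies over the long row, aligned. Lower it.

>>> play_rows --pt "0 0 2.5 0 0 0" --pt "0 0 5 0 0 0" --pt "0 0 7 0 0 0" --pt "0 0 8 0 0 0" --pt "0 0 8.6 0 0 0" --pt "0 0 9 0 0 0" --pt "0 0 9.2 0 0 0" --pt "0 0 9.2 0 0 0" --pt "0 0 9.2 0 0 0"

```text
clock: 6.75
position: [0.5095, 0.2427, 0.1989]
eef_rot: [1.0, 0.01, 0.001, -0.0]
force: [0.4, -0.1, -0.3]
opening: 0.0253
```

>>> play_rows --pt "0 0 0 0 0 0" --pt "0 0 0 0 0 0" --pt "0 0 0 0 0 0" --pt "0 0 0 0 0 0" --pt "0 0 0 0 0 0" --fingers 4

```text
clock: 7.17
position: [0.509, 0.2425, 0.1979]
eef_rot: [1.0, 0.01, 0.0, -0.0]
force: [-0.8, -0.6, -0.3]
opening: 0.0399
```

>>> play_rows --pt "0 0 -0.5 0 0 0" --pt "0 0 -2 0 0 0" --pt "0 0 -5 0 0 0" --pt "0 0 -9 0 0 0" --pt "0 0 -12 0 0 0" --pt "0 0 -12 0 0 0" --pt "0 0 -12 0 0 0"

```text
clock: 7.75
position: [0.5099, 0.2428, 0.3211]
eef_rot: [1.0, 0.01, 0.003, -0.001]
force: [0.1, 0.1, 0.2]
opening: 0.0399
```

```bash
python3 - <<'E'
from h import *
go(.487,.372,.30,25)
E
```

```text
t 7.75 p [0.5099 0.2428 0.3211] a 1.11 tilt -0.99998 F [0.1 0.1 0.2] op 0.0399
shift cm [ -2.05 -12.95   2.12] turn z -23.89
```

>>> play_rows --pt "-0.6 -3.5 1 0 0 -7" --pt "-1 -7 1.5 0 0 -14" --pt "-1.6 -10 2 0 0 -20" --pt "-2 -12.5 2 0 0 -23.9" --pt "-2 -13 2 0 0 -23.9" --pt "-2 -13 2 0 0 -23.9" --pt "-2 -13 2 0 0 -23.9" --pt "-2 -13 2 0 0 -23.9" --fingers 5.5

```text
clock: 8.42
position: [0.4865, 0.371, 0.297]
eef_rot: [0.976, 0.216, -0.001, 0.0]
force: [0.1, -0.4, 0.1]
opening: 0.0554
```

```bash
python3 - <<'E'
from h import *
go(.487,.3725,.177,25.2)
d=save('scene','s3.png')
cv2.imwrite('pics/crop5.png',cv2.resize(d['img'][150:300,190:390,::-1],None,fx=4,fy=4,interpolation=cv2.INTER_CUBIC))
for r in manip.spot_point('scene','screwdriver_short')+manip.spot_point('scene','screwdriver_long'): print(np.round(r['location'],3),r['confidence'])
E
```

```text
t 8.42 p [0.4865 0.371  0.297 ] a 24.91 tilt -1.0 F [ 0.1 -0.4  0.1] op 0.0554
shift cm [ 0.12 -0.13 12.  ] turn z -0.29
[0.507 0.385 0.   ] 0.8
[0.548 0.24  0.013] 0.68
[0.264 0.41  0.001] 0.46
[0.551 0.241 0.015] 0.9
```

View pics/crop5.png

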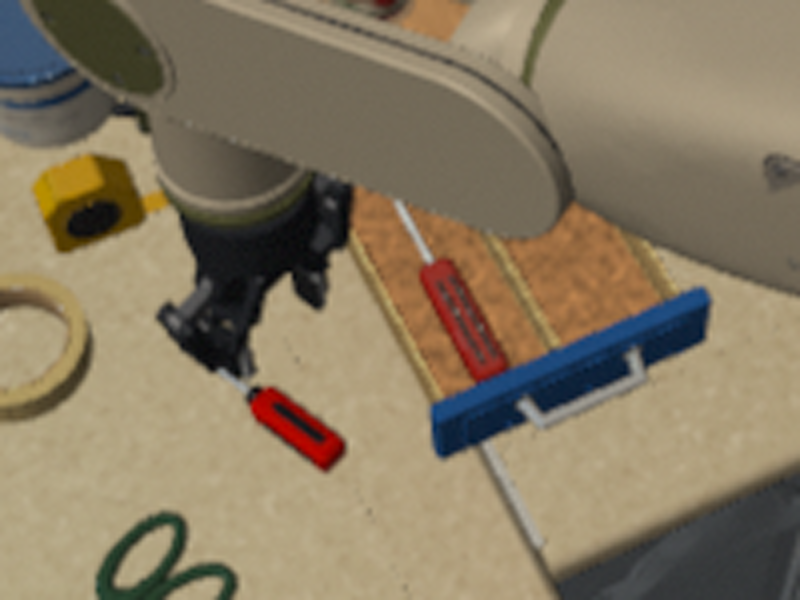

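The long screwdriver lies straight in its row (crop 465,320). The short one is at crop (300,425), clear for the grasp.

>>> play_rows --pt "0.1 -0.1 3 0 0 0" --pt "0.1 -0.1 6 0 0 0" --pt "0.1 -0.1 8.5 0 0 0" --pt "0.1 -0.1 10.5 0 0 0" --pt "0.1 -0.1 11.5 0 0 0" --pt "0.1 -0.1 12 0 0 0" --pt "0.1 -0.1 12 0 0 0" --pt "0.1 -0.1 12 0 0 0"

```text
clock: 9.23
position: [0.4875, 0.3735, 0.179]
eef_rot: [0.976, 0.216, 0.001, -0.0]
force: [1.0, -0.6, 0.4]
opening: 0.0549
```

>>> play_rows --pt "0 0 0 0 0 0" --pt "0 0 0 0 0 0" --pt "0 0 0 0 0 0" --pt "0 0 0 0 0 0" --pt "0 0 0 0 0 0" --pt "0 0 0 0 0 0" --fingers 0.5 --force 45

```text
clock: 9.73
position: [0.4876, 0.3739, 0.1796]
eef_rot: [0.976, 0.217, 0.001, -0.0]
force: [-0.0, 0.5, 6.8]
opening: 0.0245
```

>>> play_rows --pt "0 0 -2 0 0 0" --pt "0 0 -5 0 0 0" --pt "0 0 -9 0 0 0" --pt "0 0 -11 0 0 0" --pt "0 0 -11 0 0 0" --pt "0 0 -11 0 0 0"

```text
clock: 10.23
position: [0.4875, 0.3739, 0.2902]
eef_rot: [0.976, 0.217, 0.002, -0.001]
force: [0.1, -0.4, -1.7]
opening: 0.0243
```

```bash
python3 - <<'E'
from h import *
go(.490,.153,.29,1.1)
for c in('scene','top'):
  manip.get_image(c)
  for r in manip.spot_point(c,'screwdriver_short'): print(c,np.round(r['location'],3),r['confidence'])
E
```

```text
t 10.23 p [0.4875 0.3739 0.2902] a 25.01 tilt -0.99999 F [ 0.1 -0.4 -1.7] op 0.0243
shift cm [-9.11 20.12 -0.03] turn z 23.91
scene [0.265 0.41  0.002] 0.54
scene [0.505 0.385 0.108] 0.46
top [0.501 0.383 0.105] 0.57
```

>>> play_rows --pt "-1.5 3.5 0 0 0 6" --pt "-3 7 0 0 0 12" --pt "-4.5 10.5 0 0 0 18" --pt "-6 13.5 0 0 0 23.9" --pt "-7.5 16.5 0 0 0 23.9" --pt "-8.7 19 0 0 0 23.9" --pt "-9.1 20.1 0 0 0 23.9" --pt "-9.1 20.1 0 0 0 23.9" --pt "-9.1 20.1 0 0 0 23.9"

```text
clock: 11.18
position: [0.4892, 0.1526, 0.2869]
eef_rot: [1.0, 0.009, -0.001, -0.0]
force: [-0.7, 0.4, 0.1]
opening: 0.025
```

```bash
python3 - <<'E'
from h import *
go(.490,.153,.196,1.1)
for c in('scene','top'):
  manip.get_image(c)
  for r in manip.spot_point(c,'screwdriver_short'): print(c,np.round(r['location'],3),r['confidence'])
E
```

```text
t 11.18 p [0.4892 0.1526 0.2869] a 1.02 tilt -1.0 F [-0.7  0.4  0.1] op 0.025
shift cm [ 0.09 -0.04  9.09] turn z -0.08
scene [ 0.268  0.409 -0.001] 0.67
scene [0.51  0.154 0.106] 0.5
top [0.267 0.41  0.001] 0.7
```

>>> play_rows --pt "0 0 2.5 0 0 0" --pt "0 0 5 0 0 0" --pt "0 0 7 0 0 0" --pt "0 0 8 0 0 0" --pt "0 0 8.6 0 0 0" --pt "0 0 9 0 0 0" --pt "0 0 9.1 0 0 0" --pt "0 0 9.1 0 0 0" --pt "0 0 9.1 0 0 0"

```text
clock: 12.13
position: [0.49, 0.1529, 0.1979]
eef_rot: [1.0, 0.01, 0.001, -0.0]
force: [0.9, -0.1, -1.2]
opening: 0.0249
```

>>> play_rows --pt "0 0 0 0 0 0" --pt "0 0 0 0 0 0" --pt "0 0 0 0 0 0" --pt "0 0 0 0 0 0" --pt "0 0 0 0 0 0" --fingers 4

```text
clock: 12.55
position: [0.4895, 0.1527, 0.1969]
eef_rot: [1.0, 0.01, 0.0, -0.0]
force: [-0.2, 0.8, 0.6]
opening: 0.0399
```

>>> play_rows --pt "0 0 -0.5 0 0 0" --pt "0 0 -2 0 0 0" --pt "0 0 -5 0 0 0" --pt "0 0 -9 0 0 0" --pt "0 0 -12 0 0 0" --pt "-4 0 -12 0 0 0" --pt "-8 0 -12 0 0 0" --pt "-8 0 -12 0 0 0" --pt "-8 0 -12 0 0 0"

```text
clock: 13.3
position: [0.4073, 0.1511, 0.3165]
eef_rot: [1.0, 0.01, -0.0, 0.0]
force: [1.3, 0.5, -0.7]
opening: 0.0395
```

```bash
python3 - <<'E'
from h import *
state()
for c in('top','scene'):
  d=save(c,c+'5.png')
  for t in('screwdriver_short','screwdriver_long','drawer_pull'):
    for r in manip.spot_point(c,t): print(c,t,np.round(r['location'],3),r['confidence'])
  if c=='scene': cv2.imwrite('pics/crop6.png',cv2.resize(d['img'][130:280,230:430,::-1],None,fx=4,fy=4,interpolation=cv2.INTER_CUBIC))
E
```

```text
t 13.3 p [0.4073 0.1511 0.3165] a 1.16 tilt -1.0 F [ 1.3  0.5 -0.7] op 0.0395
top screwdriver_short [ 0.267  0.41  -0.002] 0.54
top screwdriver_short [0.51  0.154 0.015] 0.51
top screwdriver_long [ 0.783  0.201 -0.003] 0.6
top screwdriver_long [0.555 0.24  0.018] 0.58
top drawer_pull [0.403 0.199 0.046] 0.59
scene screwdriver_short [0.51  0.154 0.017] 0.7
scene screwdriver_short [ 0.266  0.408 -0.001] 0.5
scene screwdriver_short [0.402 0.194 0.043] 0.2
scene screwdriver_long [0.55  0.243 0.012] 0.74
scene drawer_pull [0.402 0.196 0.046] 0.86
scene drawer_pull [0.512 0.152 0.014] 0.31
scene drawer_pull [0.509 0.154 0.018] 0.18
```

View pics/crop6.png

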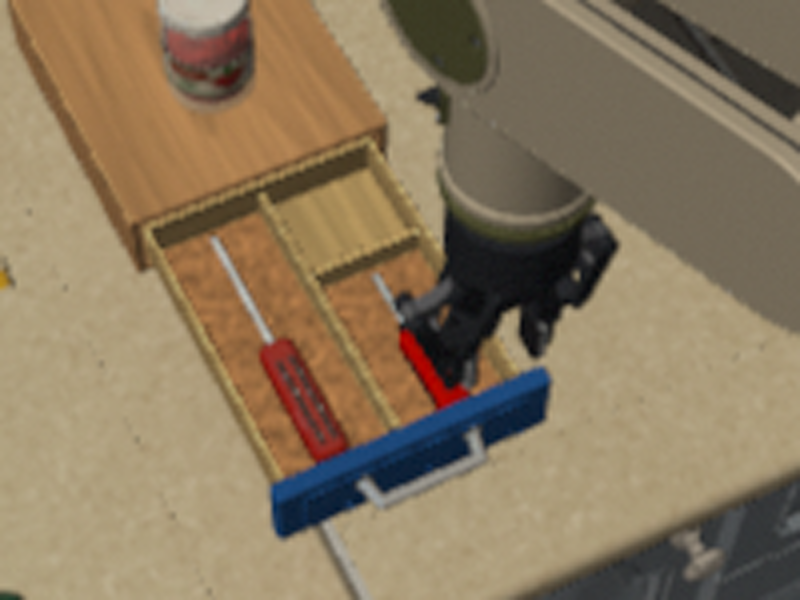

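Both screwdrivers lie straight in their rows: long at crop (300,400), short at (430,365). Now bring the shut fingers in front of the pull.

>>> play_rows --pt "-2.5 -1.5 0 0 0 0" --pt "-5 -3.5 0 0 0 0" --pt "-6.6 -4.5 0 0 0 0" --pt "-6.6 -4.5 3 0 0 0" --pt "-6.6 -4.5 6 0 0 0" --pt "-6.6 -4.5 9 0 0 0" --pt "-6.6 -4.5 11 0 0 0" --pt "-6.6 -4.5 11.8 0 0 0" --pt "-6.6 -4.5 11.8 0 0 0" --pt "-6.6 -4.5 11.8 0 0 0" --fingers 0

```text
clock: 14.53
position: [0.3429, 0.195, 0.1992]
eef_rot: [1.0, 0.01, -0.0, 0.0]
force: [0.5, -0.0, 0.3]
opening: -0.0003
```

```bash
python3 - <<'E'
from h import *
go(.607,.199,.198,1.1)
d=save('scene','s7.png')
cv2.imwrite('pics/crop7.png',cv2.resize(d['img'][0:400,150:550,::-1],None,fx=1.5,fy=1.5,interpolation=cv2.INTER_CUBIC))
E
```

```text
t 14.53 p [0.3429 0.195  0.1992] a 1.1 tilt -1.0 F [ 0.5 -0.   0.3] op -0.0003
shift cm [26.41  0.11  0.1 ] turn z 0.0
```

View pics/crop7.png

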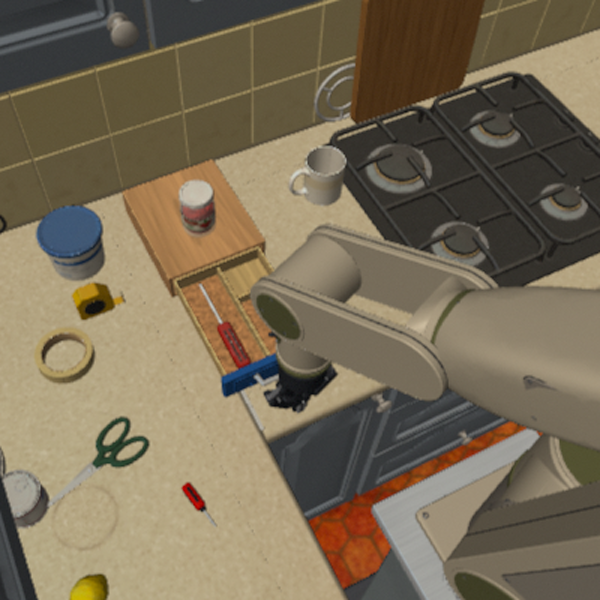

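The shut fingers stand just in front of the bar (crop 280,390). Approach slowly.

>>> play_rows --pt "1.5 0 0 0 0 0" --pt "3 0 0 0 0 0" --pt "3.8 0 0 0 0 0" --pt "4.1 0 0 0 0 0" --pt "4.4 0 0 0 0 0" --pt "4.7 0 0 0 0 0" --pt "5 0 0 0 0 0" --pt "5.4 0 0 0 0 0" --pt "5.8 0 0 0 0 0" --pt "6.3 0 0 0 0 0"

```text
clock: 15.42
position: [0.4055, 0.1961, 0.1986]
eef_rot: [1.0, 0.01, -0.0, 0.0]
force: [-2.4, -0.7, 1.0]
opening: -0.0002
```

>>> play_rows --pt "0.5 0 0 0 0 0" --pt "1 0 0 0 0 0" --pt "1.5 0 0 0 0 0" --pt "2 0 0 0 0 0" --pt "2.5 0 0 0 0 0" --pt "3 0 0 0 0 0" --pt "3.5 0 0 0 0 0" --pt "4 0 0 0 0 0" --pt "4.5 0 0 0 0 0" --pt "5 0 0 0 0 0"

```text
clock: 16.25
position: [0.456, 0.1971, 0.1986]
eef_rot: [1.0, 0.01, -0.0, 0.0]
force: [-2.7, 0.4, 0.9]
opening: 0.0001
```

```bash
python3 - <<'E'
from h import *
go(.607,.199,.198,1.1)
manip.get_image('scene')
for t in('screwdriver_short','screwdriver_long','drawer_pull'):
    for r in manip.spot_point('scene',t): print(t,np.round(r['location'],3),r['confidence'])
E
```

```text
t 16.25 p [0.456  0.1971 0.1986] a 1.11 tilt -1.0 F [-2.7  0.4  0.9] op 0.0001
shift cm [15.1   0.1   0.06] turn z 0.01
screwdriver_short [0.266 0.407 0.001] 0.53
screwdriver_long [0.618 0.244 0.014] 0.8
drawer_pull [0.467 0.197 0.045] 0.68
```

>>> play_rows --pt "0.5 0 0 0 0 0" --pt "1 0 0 0 0 0" --pt "1.5 0 0 0 0 0" --pt "2 0 0 0 0 0" --pt "2.5 0 0 0 0 0" --pt "3 0 0 0 0 0" --pt "3.5 0 0 0 0 0" --pt "4 0 0 0 0 0" --pt "4.5 0 0 0 0 0" --pt "5 0 0 0 0 0"

```text
clock: 17.28
position: [0.506, 0.1981, 0.1986]
eef_rot: [1.0, 0.01, -0.0, 0.0]
force: [-2.6, -0.1, -0.2]
opening: 0.0001
```

>>> play_rows --pt "0.5 0 0 0 0 0" --pt "1 0 0 0 0 0" --pt "1.5 0 0 0 0 0" --pt "2 0 0 0 0 0" --pt "2.5 0 0 0 0 0" --pt "3 0 0 0 0 0" --pt "3.5 0 0 0 0 0" --pt "4 0 0 0 0 0" --pt "4.5 0 0 0 0 0" --pt "5 0 0 0 0 0"

```text
clock: 18.12
position: [0.556, 0.199, 0.1986]
eef_rot: [1.0, 0.01, -0.0, 0.0]
force: [-2.5, -0.6, -0.6]
opening: -0.0002
```

>>> play_rows --pt "0.4 0 0 0 0 0" --pt "0.8 0 0 0 0 0" --pt "1.2 0 0 0 0 0" --pt "1.5 0 0 0 0 0" --pt "1.8 0 0 0 0 0" --pt "2.1 0 0 0 0 0" --pt "2.4 0 0 0 0 0" --pt "2.6 0 0 0 0 0" --pt "2.8 0 0 0 0 0" --pt "3 0 0 0 0 0"

```text
clock: 18.95
position: [0.5857, 0.1996, 0.1987]
eef_rot: [1.0, 0.01, 0.0, 0.0]
force: [-2.4, -1.7, -0.8]
opening: 0.0001
```

```bash
python3 - <<'E'
from h import *
go(.614,.199,.198,1.1)
d=save('scene','s8.png')
cv2.imwrite('pics/crop8.png',cv2.resize(d['img'][90:250,210:410,::-1],None,fx=3.5,fy=3.5,interpolation=cv2.INTER_CUBIC))
for r in manip.spot_point('scene','drawer_pull'): print(np.round(r['location'],3),r['confidence'])
E
```

```text
t 18.95 p [0.5857 0.1996 0.1987] a 1.11 tilt -1.0 F [-2.4 -1.7 -0.8] op 0.0001
shift cm [2.83 0.12 0.07] turn z 0.01
[0.598 0.198 0.044] 0.82
```

View pics/crop8.png

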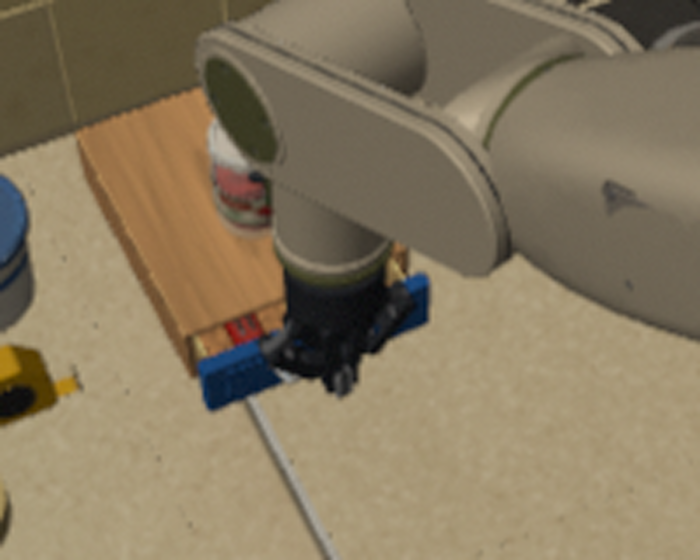

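About 3 cm is still open (blue panel at crop (315,340)). Continue slowly.

>>> play_rows --pt "0.2 0 0 0 0 0" --pt "0.4 0 0 0 0 0" --pt "0.6 0 0 0 0 0" --pt "0.8 0 0 0 0 0" --pt "1.0 0 0 0 0 0" --pt "1.2 0 0 0 0 0" --pt "1.4 0 0 0 0 0" --pt "1.6 0 0 0 0 0" --pt "1.8 0 0 0 0 0" --pt "2 0 0 0 0 0"

```text
clock: 19.88
position: [0.6057, 0.2001, 0.1988]
eef_rot: [1.0, 0.01, 0.0, -0.0]
force: [-2.3, -0.1, 1.2]
opening: 0.0003
```

>>> play_rows --pt "0.1 0 0 0 0 0" --pt "0.2 0 0 0 0 0" --pt "0.3 0 0 0 0 0" --pt "0.4 0 0 0 0 0" --pt "0.5 0 0 0 0 0"

```text
clock: 20.3
position: [0.61, 0.2002, 0.1986]
eef_rot: [1.0, 0.01, -0.001, 0.0]
force: [-11.1, -0.9, 7.7]
opening: 0.0001
```

>>> play_rows --pt "0.1 0 0 0 0 0" --pt "0.2 0 0 0 0 0" --pt "0.2 0 0 0 0 0"

```text
clock: 20.55
position: [0.6107, 0.2003, 0.1983]
eef_rot: [1.0, 0.01, -0.003, 0.0]
force: [-16.5, -1.0, 12.5]
opening: 0.0003
```

Firm stop felt at about 16 N. Back off and check.

>>> play_rows --pt "-0.5 0 0 0 0 0" --pt "-2 0 0 0 0 0" --pt "-5 0 0 0 0 0" --pt "-9 0 0 0 0 0" --pt "-13 0 0 0 0 0" --pt "-17 0 -1 0 0 0" --pt "-20 3 -4 0 0 0" --pt "-21 6 -8 0 0 0" --pt "-21 10 -10 0 0 0" --pt "-21 14 -10 0 0 0"

```text
clock: 21.38
position: [0.4056, 0.072, 0.2998]
eef_rot: [1.0, 0.011, 0.004, -0.0]
force: [1.7, -1.2, 0.7]
opening: 0.0004
```

```bash
python3 - <<'E'
from h import *
state()
im=[]
for c,s in(('scene',np.s_[80:250,190:430]),('top',np.s_[80:250,200:440])):
  d=manip.get_image(c); im.append(cv2.resize(d['img'][s][:,:,::-1],(560,300*4//3),interpolation=cv2.INTER_CUBIC)[:,:])
  for t in('drawer_pull','cabinet','jam_jar','mug','tape_measure'): print(c,t,[(np.round(r['location'],3).tolist(),round(r['confidence'],2)) for r in manip.spot_point(c,t)])
cv2.imwrite('pics/fin.png',cv2.resize(np.vstack(im),None,fx=.75,fy=.75))
E
```

```text
t 21.38 p [0.4056 0.072  0.2998] a 1.29 tilt -0.99997 F [ 1.7 -1.2  0.7] op 0.0004
scene drawer_pull [([0.625, 0.201, 0.042], 0.8)]
scene cabinet [([0.783, 0.201, 0.001], 0.57)]
scene jam_jar [([0.752, 0.199, 0.063], 0.57)]
scene mug [([0.773, -0.072, 0.001], 0.85)]
scene tape_measure [([0.696, 0.423, -0.001], 0.67)]
top drawer_pull [([0.626, 0.202, 0.043], 0.74)]
top cabinet [([0.785, 0.201, -0.004], 0.59)]
top jam_jar [([0.751, 0.195, 0.061], 0.65)]
top mug [([0.771, -0.069, -0.003], 0.87)]
top tape_measure [([0.699, 0.425, 0.002], 0.8)]
```

View pics/fin.png

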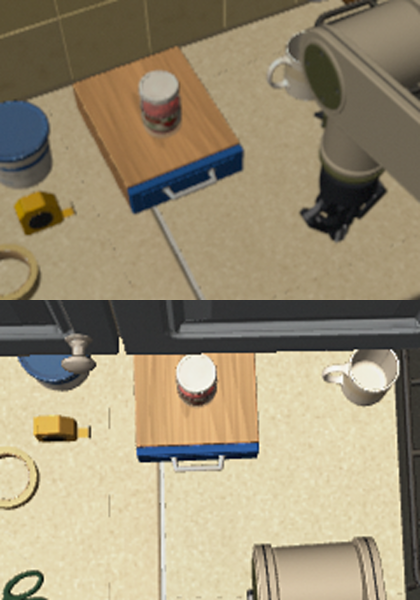

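The picture shows the drawer flush with the cabinet (scene (185,175), top (195,452)), and the jar, mug and tape measure unmoved. I'm handing in.

>>> play_rows --pt "0 0 0 0 0 0" --pt "0 0 0 0 0 0" --pt "0 0 0 0 0 0"

```text
clock: 22.23
position: [0.4054, 0.0721, 0.2955]
eef_rot: [1.0, 0.01, -0.0, -0.0]
force: [0.3, -0.7, 0.0]
opening: 0.0
```

```bash
python3 -c "
from rig import manip
print(manip.finish_job())"
```

```text
the job is handed in; nothing more can be done
None
```

I laid the long screwdriver in the long row and the larger of the two short look-alikes in the short row. Then I pushed the drawer shut by its pull, at about 12 mm/s near the end, and handed the job in at 22 s.

**Screwdrivers:** before the push, both looked straight and flat, and both cameras put them within about 6 mm of their row centres. I could not see them once the drawer was shut, so I did not check whether they shifted during the push.

**Drawer:** it ran at about 2.5 N and came to a firm stop, where the push reached 16.5 N along the drawer with 12.5 N upward. I did not find the cause of the upward part. The front then looked flush with the cabinet in both views. The pull had moved about 223 mm, consistent with shut but only good to about 4 mm.

**Bystanders:** the jam jar, mug and tape measure were where they started, within measuring error. At hand-in the arm was touching nothing.

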